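Register a culture flask in the corner of a live-cell imager and hold it for the picture

ROBOT

A 6-joint arm with a two-finger parallel gripper is mounted at the origin on the work surface. World frame = base frame: x ahead of the robot, y to its left, z up, the work surface at z = 0. Lengths are in m, angles in rad, forces in N, time in s.
With the tool pointing down it reaches from about 0.3 to 0.875 m from the base axis. Payload 6.4 kg.
Tool frame: the origin (TCP) lies at the centre of the arm's flange, where the gripper is bolted on; the fingertips stand 173 mm ahead of it and the grasp point (between the pads) lies 155 mm ahead of it; z points along the fingers, x is the direction in which the jaws open and shut, and the axes are right-handed (so a half turn about z gives the same grasp; the last joint's range is limited). The gripper opens to 85 mm and grips with 20 to 120 N. Pads are 22 mm wide; open, the fingers measure 114 mm over their backs; the gripper's body (76 mm by 85 mm) begins 54 mm behind the grasp point. The pads swing forward as they close: fully open they stand 13 mm farther back than shut.
Start: joints at [-1.312, 0.181, 1.607, -0, 1.354, -0.206], TCP at [0.258, -0.514, 0.405] pointing down, gripper open.
Joint ranges: [-2.99, 2.99], [-0.89, 2.07], [0.3, 2.58], [-1.14, 4.28], [0, 2.63], [-3.12, 3.12]. Speed limits (rad/s): [2.57, 2.57, 3.01, 3.14, 3.14, 3.14].

INTERFACE

Orientations are given as a unit quaternion [w, x, y, z].
In Python, from bench import ctrl gives the robot as it stands. The module is installed in compiled form; this text tells all that it offers.
- The arm moves only by the tool move_arm, never from a script. Its argument "moves" is a list of rows, each an object of numbers: "gripper": the opening in per cent of the stroke, from 0 (shut) to 100 (fully open); "x", "y", "z": the shift along the tool's x, y, z in cm; "roll": the turn about the tool's z in degrees. In form: [{"gripper": .., "x": .., "y": .., "z": .., "roll": ..}, ...]. A call has 1 to 5 rows; each row shifts and turns the commanded pose from where the row before left it, along the tool's axes as they then stand; what a row does not reach is not made up. A row lasts 1/8 s, in which the tool goes at most 62.5 mm and 10.7 degrees, less where a joint would pass 70% of its speed; a pose out of reach is approached as far as the arm can. A call is refused whole if a number of a shift passes 6.25 or a number of a turn 10.7, either way. A call with a gripper value outside its range is refused whole. The fingers move at their own pace and stop on an object; the grip force is fixed at half the most. Time passes only in rows, so rows that do not move let the fingers close. It gives the time, the measured TCP pose, the force and the opening at its end, in the units of the state.
- ctrl.get_obs(): the state, without advancing time (a new reading comes with each control period).
- ctrl.camera(name): name is "side" or "top" or "wrist"; returns a dict with "img" (400x640x3 uint8, red, green, blue), "fx", "fy", "cx", "cy" (pixels), "world_from_camera" (4x4, takes a point from camera to world coordinates); the wrist camera has in their place "tool_from_camera" (4x4, takes a point from camera to tool coordinates, whose origin is the TCP and whose axes are the tool frame's). Camera axes: x right, y up, looking along -z (the intrinsics and any distortion apply to the point x, -y, -z); pixel columns grow to the right and rows downward; lengths in m; the calibration is good to about 2 mm. A picture is of the moment at which its call begins: read the wrist's pose just before it. There is no depth.
- ctrl.hand_in(): hands the job in, once; it reports no verdict.
The state is a dict: "time_s": time; "q": joint angles; "dq": joint speeds; "joint_efforts": joint torques, N m; "eef_pos": TCP position; "eef_rot": TCP orientation; "wrist_force": force on the tool from outside, world axes, zero at the start; "torque": the same for the moment, N m; "opening": opening from 0.0 (shut) to 1.0 (fully open).
Only numpy, scipy, OpenCV 4.12 (cv2) and the standard library are available. Lean on these libraries where they do the work, as an engineer would, in place of code of your own. Each camera call takes 0.05 s, during which the arm holds its last target. There are 200 camera calls.

TASK

Wake the imager: press its push button fully down and let it come back up. Then pick up the small culture flask, lay it flat on the imager's deck over the glass, and press it firmly, with a steady push of about 10 N towards each rail, into the corner of the two raised rails, cap pointing back out of the corner, so that its flat base end bears squarely on the short rail and its side bears on the long rail, both at once. Finish while still gripping the flask and pressing it against both rails, for the picture is then taken, and leave the other labware where it is.

Things in the scene. Friction and masses are not known exactly. Their poses are not given: they have to be found in the camera images.
- imager: Flat white bench instrument, 220 (x) x 250 (y) x 80 mm high, fixed, turned up to 20 degrees; on top a flat grey deck with a flush black glass panel. Origin: centre of its underside; +z up; -x its front, +y its left; deck 80 mm above the origin. Deck and rails are slippery (friction 0.12 to 0.18): the harder the flask is held down, the more sideways push friction takes from the rails.
- corner (a point): The inside corner where the two rails' inner faces meet, at deck level (z 80 mm in the imager's frame; x +60, y +45 mm there), axes those of the imager. The short rail's inner face is the plane x = 0 here and the long rail's is the plane y = 0; a flask in the corner lies at -x and -y of this point.
- long_rail: Fixed low-friction-coated aluminium rail on the deck, 95 mm long along the imager's x, 9 mm wide, 6 mm high, its inner face looking to the imager's -y. The body's origin lies at the middle of the deck, not on the rail: go by the corner. As the rails are only 6 mm high, fingers holding the flask's upper half pass over them.
- short_rail: Fixed low-friction-coated aluminium rail on the deck, reaching 75 mm from the corner along the imager's y, 9 mm wide, 6 mm high, its inner face looking to the imager's -x. The body's origin lies at the middle of the deck, not on the rail: go by the corner.
- wake_button (a joint): Spring push button on the deck, pressed straight down; 0 up, 0.006 m fully down, which takes about 5 N; it springs back when let go.
- wake_button_top (a point): Centre of the top face of the button's round 24 mm cap: at rest 22 mm above the deck, moving down with the cap. Its round steel housing is 40 mm across and 12 mm high.
- flask: Small clear culture flask with a ribbed screw cap, 30 to 70 g, lying on its broad side on the bench: flat box-shaped body 60 long (x) x 52 wide (y) x 25 mm high, then shoulders, neck and a cap 24 mm across at the -x end. Origin: centre of the underside of the box-shaped body; +x points to the flat base end, 30 mm from the origin; the cap reaches 68 mm the other way. Its long sides are flat and parallel, for gripping 52 mm wide from above.
- flask_base (a point): Middle of the lower edge of the small flask's flat base end (x +30 mm, y 0, z 0 in the flask's frame).
- large_flask: Bystander: larger clear culture flask of the same shape, 150 x 84 x 36 mm, lying loose on the bench. Origin: middle of its underside, +x towards its base end.
- dish: Bystander: round lidded clear Petri dish, 92 mm across, 16 mm high, loose on the bench. Origin: centre of its underside.
- tip_box: Bystander: closed pipette-tip box, 85 x 122 x 62 mm, loose on the bench to the right of the imager. Origin: centre of its underside.
Not all that is in view belongs to the job. What is shaped like the flask but pink or red is not meant.

How it is judged:
By the outcome, as a careful person would: the job done as asked, in the order asked, and still so for the second after the job is handed in, while the arm keeps its last pose, push and grip.
It also fails if it takes over 64 s, if anything falls off the work surface, if the arm or the gripper's body presses on something with over 40 N, if the wrist force passes 120 N, or if a joint passes its speed limit or range.

## Working session

There is one attempt and no reset: what is moved stays moved. The work goes in short steps, Python scripts to look and compute and a tool call to move; the robot and the scene stay as the last step left them, time stands still between calls to the robot, and variables do not carry over. Pictures are saved under pics/ and viewed, about 8 in all and at most 12, crops included, and the job is handed in when it is done.

Besides the shell and the picture viewer there is one more tool, called after "Emit:" in YAML: its name, and indented under it one key for each argument. move_arm: Moves the arm, as the interface text tells. Its arguments: {"type":"object","properties":{"moves":{"type":"array","items":{"type":"object","properties":{"gripper":{"type":"number"},"x":{"type":"number"},"y":{"type":"number"},"z":{"type":"number"},"roll":{"type":"number"}}}}},"required":["moves"]}

```bash
mkdir -p pics; cat > h.py <<'E'
import numpy as np, cv2
from bench import ctrl
from scipy.spatial.transform import Rotation as R
def T():
    o=ctrl.get_obs(); M=np.eye(4); w,x,y,z=o["eef_rot"]; M[:3,:3]=R.from_quat([x,y,z,w]).as_matrix(); M[:3,3]=o["eef_pos"]; return M
def cam(n):
    t=T(); c=ctrl.camera(n); c["W"]=t@np.array(c["tool_from_camera"]) if n=="wrist" else np.array(c["world_from_camera"]); return c
def ray(c,u,v,z):
    d=c["W"][:3,:3]@np.array([(u-c["cx"])/c["fx"],-(v-c["cy"])/c["fy"],-1]); o=c["W"][:3,3]
    return o+d*(z-o[2])/d[2]
def proj(c,p):
    q=np.linalg.inv(c["W"])@np.append(p,1); return c["cx"]+c["fx"]*q[0]/-q[2], c["cy"]-c["fy"]*q[1]/-q[2]
def save(n,im): cv2.imwrite("pics/"+n,cv2.cvtColor(im,cv2.COLOR_RGB2BGR))
E
python3 - <<'E'
from h import *
import pickle
for n in ("top","side"):
    c=cam(n); save(n+"1.png",c["img"]); pickle.dump(c,open(n+".pkl","wb")); print(n,c.keys(),c["fx"],c["cx"],c["cy"],np.round(c["W"],3).tolist())
o=ctrl.get_obs();print(o)
print(T().round(3))
E
```

```text
top dict_keys(['img', 'fx', 'fy', 'cx', 'cy', 'world_from_camera', 'W']) 513.2766052418189 316.9415872224405 201.63947778395524 [[-0.022, 0.997, -0.072, 0.495], [-1.0, -0.022, 0.007, -0.066], [0.006, 0.072, 0.997, 1.427], [0.0, 0.0, 0.0, 1.0]]
side dict_keys(['img', 'fx', 'fy', 'cx', 'cy', 'world_from_camera', 'W']) 501.76967846373907 316.3403641824649 197.10944287932654 [[0.991, 0.068, -0.111, 0.428], [-0.13, 0.587, -0.799, -1.163], [0.012, 0.807, 0.591, 0.897], [0.0, 0.0, 0.0, 1.0]]
{'time_s': 0.1, 'q': array([-1.31228269e+00,  1.81489609e-01,  1.60794895e+00,  9.79833594e-06,
        1.35379287e+00, -2.06316043e-01]), 'dq': array([ 0.00095826, -0.00221848, -0.00359929, -0.00113467, -0.00103106,
       -0.00018781]), 'joint_efforts': array([-6.16092475e-04, -4.45883632e+01, -3.52239203e+01, -2.87618268e-04,
        4.17980453e-03,  6.18071610e-06]), 'eef_pos': array([ 0.25770207, -0.51375182,  0.40384137]), 'eef_rot': array([-5.67545925e-04,  8.50960544e-01, -5.25228979e-01, -5.91022993e-04]), 'wrist_force': array([ 0.40564251, -0.39202471,  0.52450272]), 'torque': array([-0.00438377,  0.0417505 , -0.01619863]), 'opening': 1.0001268297599748}
[[ 0.448 -0.894 -0.     0.258]
 [-0.894 -0.448  0.002 -0.514]
 [-0.002 -0.    -1.     0.404]
 [ 0.     0.     0.     1.   ]]
```

View pics/top1.png

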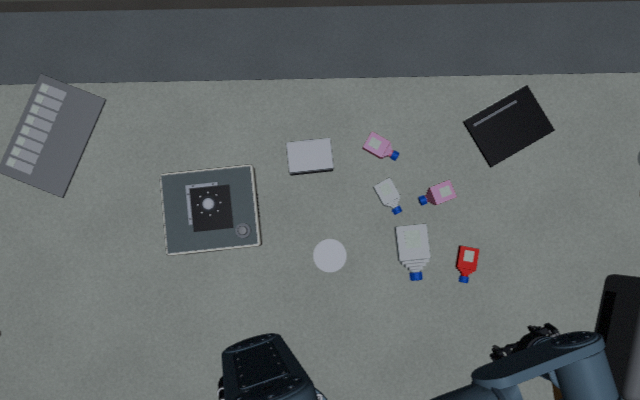

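View pics/side1.png

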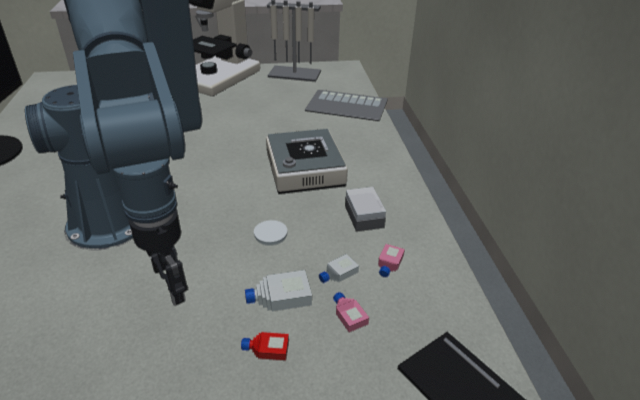

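The side view shows the same layout. Flask-like things in the top view are the clear small one (388,195), the clear large one (412,245), pink ones (380,146) and (440,192), and a red one (467,262). The clear small one fits the description. I'll confirm it in a crop.

```bash
python3 - <<'E'
from h import *
import pickle
c=pickle.load(open("top.pkl","rb")); im=c["img"]
a=cv2.resize(im[155:265,150:270],None,fx=4,fy=4,interpolation=cv2.INTER_CUBIC)
b=cv2.resize(im[165:275,355:435],None,fx=4,fy=4,interpolation=cv2.INTER_CUBIC)
save("crop1.png",np.hstack([a,b]))
hsv=cv2.cvtColor(im,cv2.COLOR_RGB2HSV)
# flask: white body; cap blue
roi=np.zeros(im.shape[:2],np.uint8); roi[172:218,370:408]=255
white=((hsv[...,2]>175)&(roi>0)).astype(np.uint8)
blue=((hsv[...,0]>100)&(hsv[...,0]<130)&(hsv[...,1]>120)&(roi>0)).astype(np.uint8)
for n,m in(("white",white),("blue",blue)):
    p=np.argwhere(m)[:,::-1].astype(np.float32); print(n,len(p),p.mean(0),cv2.minAreaRect(p))
w=p.mean(0); capc=ray(c,*w,.0125); print("cap",capc)
p=np.argwhere(white)[:,::-1].astype(np.float32)
print("body",ray(c,*p.mean(0),.02), cv2.boxPoints(cv2.minAreaRect(p)).tolist())
# imager: deck grey-blue dark
roi=np.zeros_like(roi); roi[155:265,150:270]=1
print(im[240,180],im[190,180],im[300,180],im[205,250], im[168,200])
E
```

```text
white 0 [nan nan] ((0.0, 0.0), (0.0, 0.0), 0.0)
blue 56 [396.5357  209.78572] ((396.5293884277344, 209.88235473632812), (6.173949241638184, 8.917926788330078), 59.036251068115234)
cap [ 0.56970083 -0.29552259  0.0125    ]
body [nan nan nan] [[0.0, 0.0], [0.0, 0.0], [0.0, 0.0], [0.0, 0.0]]
[75 84 90] [69 79 83] [114 120 118] [71 81 86] [123 127 125]<stdin>:13: RuntimeWarning: Mean of empty slice.
  ret = um.true_divide(
<stdin>:16: RuntimeWarning: Mean of empty slice.
```

View pics/crop1.png

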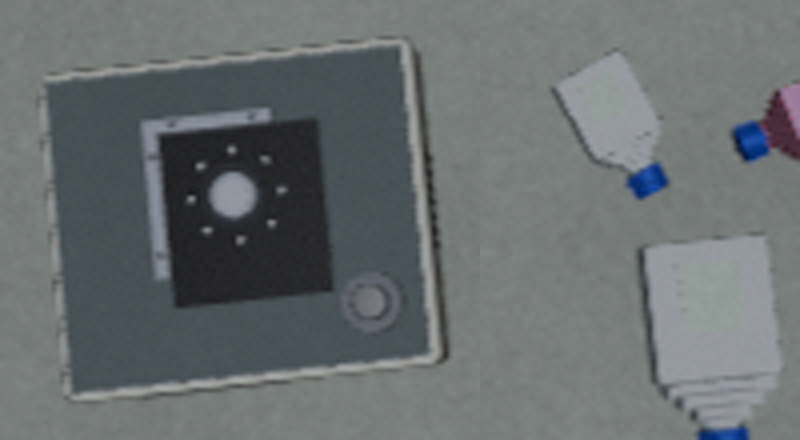

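The crop confirms it. The target is the clear small flask, with its body at crop (610,110) and blue cap at (648,180), which is top px ≈(388,192)/(396.5,210). On the imager, the rail corner is at crop (160,136) and the button at (371,302).

```bash
python3 - <<'E'
from h import *
import pickle
c=pickle.load(open("top.pkl","rb"))
f=lambda u,v,z: ray(c,150+u/4,155+v/4,z)
P=[f(45,78,.08),f(407,40,.08),f(438,360,.08),f(70,398,.08)]
for p in P: print(p.round(4))
print("centre",np.mean(P,0)); 
for a,b in((0,1),(1,2),(2,3),(3,0)):
    d=P[b]-P[a]; print(np.linalg.norm(d),np.degrees(np.arctan2(d[1],d[0])))
print("corner",f(160,136,.083),"button",f(371,302,.102))
g=lambda u,v,z: ray(c,355+(u-480)/4,165+v/4,z)
A,B,C=g(555,90,.025),g(620,54,.025),g(648,180,.0125)
d=(A+B)/2-C; print("flask base",(A+B)/2,"cap",C,"yaw",np.degrees(np.arctan2(d[1],d[0])),np.linalg.norm(A-B),np.linalg.norm(d))
# button target in tool coords
t=T(); b=f(371,302,.102); print("tool coords of button rel TCP", t[:3,:3].T@(b-t[:3,3]))
E
```

```text
[0.6728 0.3332 0.08  ]
[0.693  0.0945 0.08  ]
[0.4818 0.0769 0.08  ]
[0.4624 0.317  0.08  ]
centre [0.57747985 0.20541121 0.08      ]
0.23960536490234466 -85.1669447936119
0.21189195057717208 -175.25733366829007
0.2408387001747173 94.61670855661113
0.21098810233812515 4.4078178442656455
corner [0.63242551 0.25697431 0.083     ] button [0.52018055 0.11720801 0.102     ]
flask base [ 0.64361095 -0.25563948  0.025     ] cap [ 0.56908039 -0.29678648  0.0125    ] yaw 28.902305813058998 0.051354753556056065 0.0860472542358776
tool coords of button rel TCP [-0.44586913 -0.51736443  0.30273461]
```

Emit:
move_arm:
  moves:
    - {"gripper":0,"x":-3.72,"y":-4.31}
    - {"gripper":0,"x":-3.72,"y":-4.31}
    - {"gripper":0,"x":-3.72,"y":-4.31}
    - {"gripper":0,"x":-3.72,"y":-4.31}
    - {"gripper":0,"x":-3.72,"y":-4.31}

```text
validation failed for argument at $.mo...
```

Emit:
move_arm:
  moves:
    - {"gripper":0,"x":-3.72,"y":-4.31}
    - {"gripper":0,"x":-3.72,"y":-4.31}
    - {"gripper":0,"x":-3.72,"y":-4.31}
    - {"gripper":0,"x":-3.72,"y":-4.31}
    - {"gripper":0,"x":-3.72,"y":-4.31}

```text
validation failed for argument at $.mo...
```

Emit:
move_arm:
  moves:
    - {"gripper":0,"x":-2.0,"y":-2.3}
    - {"gripper":0}
    - {"gripper":0}

```text
validation failed for argument at $.mo...
```

```bash
python3 - <<'E'
from h import *
import pickle
c=cam("wrist"); save("w1.png",c["img"]); pickle.dump(c,open("w1.pkl","wb"))
print(T().round(4)); print(np.round(c["tool_from_camera"],3), ctrl.get_obs()["wrist_force"])
E
```

```text
[[ 4.483e-01 -8.939e-01 -3.000e-04  2.577e-01]
 [-8.939e-01 -4.483e-01  1.300e-03 -5.138e-01]
 [-1.300e-03 -3.000e-04 -1.000e+00  4.040e-01]
 [ 0.000e+00  0.000e+00  0.000e+00  1.000e+00]]
[[ 1.    -0.001 -0.001  0.   ]
 [-0.002 -0.956 -0.292 -0.073]
 [-0.001  0.292 -0.956  0.031]
 [ 0.     0.     0.     1.   ]] [ 0.34293027 -0.07563845 -0.04778894]
```

View pics/w1.png

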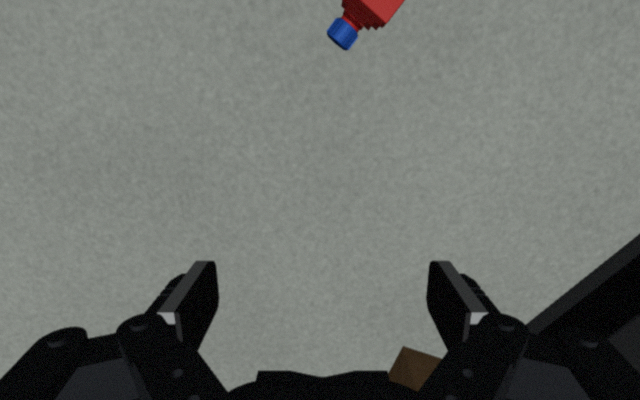

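The wrist view shows only the red flask at (370,10). The moves were refused, so I'll give every field in each row.

Emit:
move_arm:
  moves:
    - {"gripper":0,"x":-3.72,"y":-4.31,"z":0,"roll":0}
    - {"gripper":0,"x":-3.72,"y":-4.31,"z":0,"roll":0}
    - {"gripper":0,"x":-3.72,"y":-4.31,"z":0,"roll":0}
    - {"gripper":0,"x":-3.72,"y":-4.31,"z":0,"roll":0}
    - {"gripper":0,"x":-3.72,"y":-4.31,"z":0,"roll":0}

```text
time_s: 0.78
eef_pos: [0.3673, -0.2493, 0.4046]
eef_rot: [-0.0, 0.851, -0.525, 0.0]
wrist_force: [0.4, 0.5, -0.4]
opening: -0.0
```

Emit:
move_arm:
  moves:
    - {"gripper":0,"x":-3.72,"y":-4.31,"z":0,"roll":0}
    - {"gripper":0,"x":-3.72,"y":-4.31,"z":0,"roll":0}
    - {"gripper":0,"x":-3.72,"y":-4.31,"z":0,"roll":0}
    - {"gripper":0,"x":-3.72,"y":-4.31,"z":0,"roll":0}
    - {"gripper":0,"x":-3.72,"y":-4.31,"z":0,"roll":0}

```text
time_s: 1.4
eef_pos: [0.4766, 0.0137, 0.4047]
eef_rot: [-0.0, 0.851, -0.525, 0.0]
wrist_force: [1.1, -0.9, 0.1]
opening: 0.001
```

Emit:
move_arm:
  moves:
    - {"gripper":0,"x":-3.7,"y":-4.3,"z":0,"roll":0}
    - {"gripper":0,"x":-2,"y":-2.3,"z":0,"roll":0}
    - {"gripper":0,"x":0,"y":0,"z":0,"roll":0}

```text
time_s: 1.78
eef_pos: [0.5099, 0.0941, 0.4042]
eef_rot: [0.0, 0.852, -0.524, -0.0]
wrist_force: [-0.3, 0.4, 1.2]
opening: 0.001
```

```bash
python3 - <<'E'
from h import *
import pickle
c=cam("wrist"); save("w2.png",c["img"]); pickle.dump(c,open("w2.pkl","wb"))
print(T().round(4)); 
for p in ([.632,.257,.08],[.52,.117,.102]): print(proj(c,p))
E
```

```text
[[ 4.502e-01 -8.929e-01 -1.100e-03  5.096e-01]
 [-8.929e-01 -4.502e-01 -3.000e-04  9.300e-02]
 [-2.000e-04  1.100e-03 -1.000e+00  4.042e-01]
 [ 0.000e+00  0.000e+00  0.000e+00  1.000e+00]]
(np.float64(191.67705613800723), np.float64(-76.01053909091394))
(np.float64(300.8387644143082), np.float64(162.3691393201722))
```

View pics/w2.png

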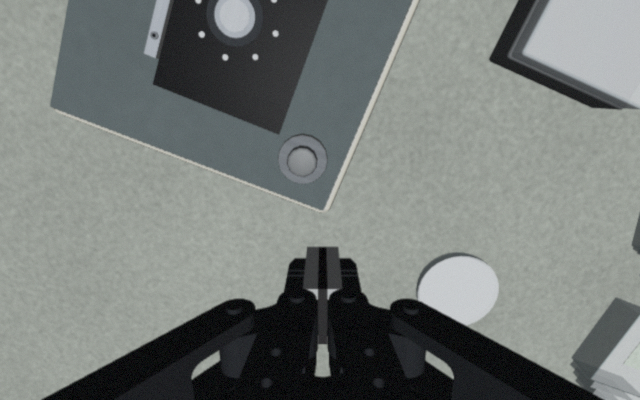

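The button cap is at (302,161), which matches the predicted (301,162). I'll descend onto it.

Emit:
move_arm:
  moves:
    - {"gripper":0,"x":-1.7,"y":-2.0,"z":1,"roll":0}
    - {"gripper":0,"x":0,"y":0,"z":5.5,"roll":0}
    - {"gripper":0,"x":0,"y":0,"z":4.5,"roll":0}
    - {"gripper":0,"x":0,"y":0,"z":1,"roll":0}
    - {"gripper":0,"x":0,"y":0,"z":0,"roll":0}

```text
time_s: 2.45
eef_pos: [0.5202, 0.1156, 0.2851]
eef_rot: [0.0, 0.851, -0.526, -0.0]
wrist_force: [-0.5, 0.6, 0.5]
opening: -0.003
```

Emit:
move_arm:
  moves:
    - {"gripper":0,"x":0,"y":0,"z":0.5,"roll":0}
    - {"gripper":0,"x":0,"y":0,"z":0.4,"roll":0}
    - {"gripper":0,"x":0,"y":0,"z":0.3,"roll":0}
    - {"gripper":0,"x":0,"y":0,"z":0.2,"roll":0}
    - {"gripper":0,"x":0,"y":0,"z":0,"roll":0}

```text
time_s: 3.08
eef_pos: [0.5205, 0.1164, 0.2713]
eef_rot: [-0.0, 0.851, -0.525, 0.001]
wrist_force: [1.0, -0.5, 4.0]
opening: -0.003
```

Emit:
move_arm:
  moves:
    - {"gripper":0,"x":0,"y":0,"z":0.2,"roll":0}
    - {"gripper":0,"x":0,"y":0,"z":0.15,"roll":0}
    - {"gripper":0,"x":0,"y":0,"z":0.1,"roll":0}
    - {"gripper":0,"x":0,"y":0,"z":0,"roll":0}
    - {"gripper":0,"x":0,"y":0,"z":0,"roll":0}

```text
time_s: 3.7
eef_pos: [0.5206, 0.1165, 0.2691]
eef_rot: [-0.0, 0.851, -0.525, 0.001]
wrist_force: [-7.8, -2.0, 25.1]
opening: -0.0
```

The button bottomed at 6 mm with 25 N. I'll release it, rise, and head to the flask with the gripper opening.

Emit:
move_arm:
  moves:
    - {"gripper":0,"x":0,"y":0,"z":-2,"roll":0}
    - {"gripper":0,"x":0,"y":0,"z":-5,"roll":0}
    - {"gripper":0,"x":0,"y":0,"z":-5,"roll":0}
    - {"gripper":100,"x":5.54,"y":1.25,"z":0,"roll":0}
    - {"gripper":100,"x":5.54,"y":1.25,"z":0,"roll":0}

```text
time_s: 4.32
eef_pos: [0.5472, 0.0057, 0.3865]
eef_rot: [-0.0, 0.852, -0.524, 0.0]
wrist_force: [0.7, -0.3, -0.3]
opening: 0.421
```

Emit:
move_arm:
  moves:
    - {"gripper":100,"x":5.54,"y":1.25,"z":0,"roll":0}
    - {"gripper":100,"x":5.54,"y":1.25,"z":0,"roll":0}
    - {"gripper":100,"x":5.54,"y":1.25,"z":0,"roll":0}
    - {"gripper":100,"x":5.54,"y":1.25,"z":0,"roll":0}
    - {"gripper":100,"x":5.54,"y":1.25,"z":0,"roll":0}

```text
time_s: 4.95
eef_pos: [0.6156, -0.271, 0.385]
eef_rot: [-0.0, 0.851, -0.525, -0.001]
wrist_force: [0.1, -0.3, -0.1]
opening: 0.999
```

Emit:
move_arm:
  moves:
    - {"gripper":100,"x":0,"y":0,"z":0,"roll":0}
    - {"gripper":100,"x":0,"y":0,"z":0,"roll":0}

```text
time_s: 5.2
eef_pos: [0.6152, -0.2691, 0.3848]
eef_rot: [-0.0, 0.851, -0.525, -0.001]
wrist_force: [-0.1, 0.9, 0.2]
opening: 1.0
```

```bash
python3 - <<'E'
from h import *
import pickle
c=cam("wrist"); save("w3.png",c["img"]); pickle.dump(c,open("w3.pkl","wb"))
print(T().round(4),ctrl.get_obs()["wrist_force"],c["fx"])
t=cam("top"); s=t["img"][155:265,150:270]; save("t2.png",s)
E
```

```text
[[ 4.488e-01 -8.936e-01 -1.600e-03  6.154e-01]
 [-8.936e-01 -4.488e-01  1.600e-03 -2.684e-01]
 [-2.200e-03  7.000e-04 -1.000e+00  3.853e-01]
 [ 0.000e+00  0.000e+00  0.000e+00  1.000e+00]] [ 0.87117075 -0.40771588  0.13950051] 357.38561795814616
```

View pics/w3.png

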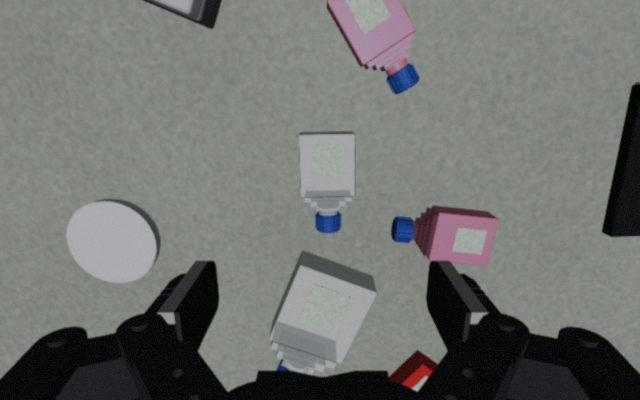

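The small clear flask is at (327,165) with its cap at (328,222), almost aligned with the jaws. The large flask is at (325,305), and there are pink flasks at (375,30) and (460,238). I'll measure it.

```bash
python3 - <<'E'
from h import *
import pickle
c=pickle.load(open("w3.pkl","rb")); im=c["img"]; hsv=cv2.cvtColor(im,cv2.COLOR_RGB2HSV)
roi=np.zeros(im.shape[:2],np.uint8); roi[120:245,285:370]=1
blue=(hsv[...,0]>100)&(hsv[...,0]<130)&(hsv[...,1]>120)&(roi>0)
roi[192:]=0
print(im[160,305],im[160,290],im[194,320])
m=((im.min(2)>130)&(roi>0)).astype(np.uint8); m=cv2.morphologyEx(m,cv2.MORPH_CLOSE,np.ones((5,5)))
k=max(cv2.findContours(m,0,2)[0],key=cv2.contourArea); r=cv2.minAreaRect(k); print(r,cv2.contourArea(k))
t=T(); W=[ray(c,*p,.025) for p in cv2.boxPoints(r)]
L=[(t[:3,:3].T@(p-t[:3,3])*1000).round(1)[:2].tolist() for p in W]; print("tool mm",L); print("world centre",np.mean(W,0))
b=np.argwhere(blue)[:,::-1].mean(0); p=ray(c,*b,.02); print("cap tool",(t[:3,:3].T@(p-t[:3,3])*1000).round(1), p)
# left/right edges slope
for rows in((140,150),(175,188)):
    x=[np.flatnonzero(m[v])[[0,-1]] for v in range(*rows)]; print(rows,np.mean(x,0))
# button state vs before
a=pickle.load(open("top.pkl","rb"))["img"][155:265,150:270].astype(int); n=cv2.cvtColor(cv2.imread("pics/t2.png"),cv2.COLOR_BGR2RGB).astype(int)
print("button diff",np.abs(a-n)[65:85,82:104].mean(),np.abs(a-n).mean(), np.abs(a-n)[35:60,45:72].mean())
E
```

```text
[162 166 166] [132 136 129] [124 129 129]
((326.9999694824219, 155.5), (83.99998474121094, 70.99998474121094), -0.0) 5776.5
tool mm [[-34.3, 20.4], [-32.3, -46.0], [43.3, -46.0], [45.9, 20.3]]
world centre [ 0.62910178 -0.26689361  0.025     ]
cap tool [  7.   55.  365.7] [ 0.56904424 -0.29854397  0.02      ]
(140, 150) [285.3 367. ]
(175, 188) [285.         367.46153846]
button diff 6.826515151515151 7.449949494949495 4.915061728395062
```

```bash
python3 - <<'E'
from h import *
import pickle
c=pickle.load(open("w3.pkl","rb")); im=cv2.medianBlur(c["img"],3)
m=np.zeros(im.shape[:2],np.uint8); m[120:192,285:370]=im.min(2)[120:192,285:370]>148
m=cv2.morphologyEx(m,cv2.MORPH_OPEN,np.ones((3,3)));m=cv2.morphologyEx(m,cv2.MORPH_CLOSE,np.ones((9,9)))
k=max(cv2.findContours(m,0,2)[0],key=cv2.contourArea); r=cv2.minAreaRect(k); print(r,cv2.contourArea(k))
t=T(); W=[ray(c,*p,.025) for p in cv2.boxPoints(r)]
print([(t[:3,:3].T@(p-t[:3,3])*1000).round(1)[:2].tolist() for p in W])
for rows in((138,150),(175,188)):
    e=np.mean([np.flatnonzero(m[v])[[0,-1]] for v in range(*rows)],0); v=np.mean(range(*rows))
    print([(t[:3,:3].T@(ray(c,u,v,.025)-t[:3,3])*1000).round(1)[:2].tolist() for u in e+[-.5,.5]])
E
```

```text
((325.9999694824219, 162.99998474121094), (55.99999237060547, 53.99999237060547), 90.0) 2854.5
[[-19.9, -32.6], [29.3, -32.6], [30.6, 20.3], [-20.9, 20.4]]
[[-20.0, -24.9], [29.9, -24.9]]
[[-19.3, 10.5], [30.8, 10.5]]
```

Emit:
move_arm:
  moves:
    - {"gripper":100,"x":0.52,"y":-0.3,"z":2,"roll":-1.5}
    - {"gripper":100,"x":0,"y":0,"z":5.5,"roll":0}
    - {"gripper":100,"x":0,"y":0,"z":5.5,"roll":0}
    - {"gripper":100,"x":0,"y":0,"z":5.5,"roll":0}
    - {"gripper":100,"x":0,"y":0,"z":2.1,"roll":0}

```text
time_s: 5.92
eef_pos: [0.6189, -0.2707, 0.1749]
eef_rot: [-0.0, 0.858, -0.513, -0.004]
wrist_force: [-0.3, 0.3, -0.0]
opening: 1.005
```

Emit:
move_arm:
  moves:
    - {"gripper":100,"x":0,"y":0,"z":0,"roll":0}
    - {"gripper":100,"x":0,"y":0,"z":0,"roll":0}

```text
time_s: 6.18
eef_pos: [0.6218, -0.2733, 0.1828]
eef_rot: [0.0, 0.858, -0.514, 0.002]
wrist_force: [-0.1, -0.5, 0.3]
opening: 1.0
```

```bash
python3 - <<'E'
from h import *
c=cam("wrist"); save("w4.png",c["img"]); print(T().round(4))
E
```

```text
[[ 0.4718 -0.8817  0.0041  0.6219]
 [-0.8817 -0.4718 -0.0028 -0.2734]
 [ 0.0044 -0.0023 -1.      0.1832]
 [ 0.      0.      0.      1.    ]]
```

View pics/w4.png

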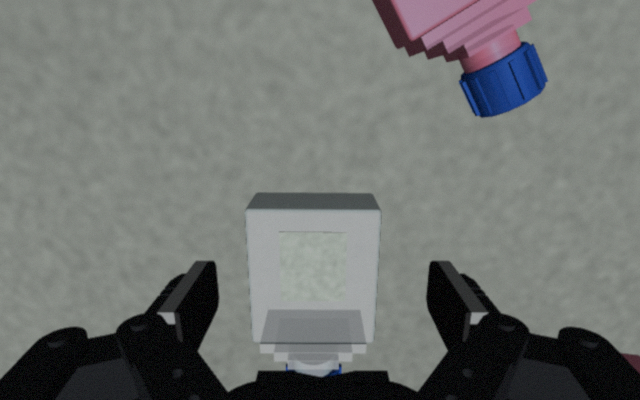

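The flask (314,275) sits squarely between the pads, about 3 mm off to the left. I'll correct that and grip.

Emit:
move_arm:
  moves:
    - {"gripper":100,"x":-0.3,"y":0,"z":0.4,"roll":0}
    - {"gripper":50,"x":0,"y":0,"z":0,"roll":0}
    - {"gripper":30,"x":0,"y":0,"z":0,"roll":0}
    - {"gripper":0,"x":0,"y":0,"z":0,"roll":0}
    - {"gripper":0,"x":0,"y":0,"z":0,"roll":0}

```text
time_s: 6.85
eef_pos: [0.6195, -0.2703, 0.1769]
eef_rot: [-0.0, 0.858, -0.514, 0.001]
wrist_force: [0.6, 0.9, 5.9]
opening: 0.594
```

Emit:
move_arm:
  moves:
    - {"gripper":0,"x":0,"y":0,"z":0,"roll":0}
    - {"gripper":0,"x":0,"y":0,"z":0,"roll":0}
    - {"gripper":0,"x":0,"y":0,"z":0,"roll":0}

```text
time_s: 7.22
eef_pos: [0.6195, -0.2703, 0.1769]
eef_rot: [0.0, 0.858, -0.514, 0.001]
wrist_force: [0.3, -0.7, 6.1]
opening: 0.597
```

```bash
python3 - <<'E'
from h import *
print(T().round(4))
E
```

```text
[[ 4.714e-01 -8.819e-01  1.000e-03  6.195e-01]
 [-8.819e-01 -4.714e-01 -6.000e-04 -2.703e-01]
 [ 1.000e-03 -6.000e-04 -1.000e+00  1.769e-01]
 [ 0.000e+00  0.000e+00  0.000e+00  1.000e+00]]
```

It's gripped at 51 mm. I'll lift, turn to the imager's yaw, and go to a viewing point.

Emit:
move_arm:
  moves:
    - {"gripper":0,"x":0,"y":0,"z":-3,"roll":0}
    - {"gripper":0,"x":0,"y":0,"z":-5.5,"roll":6}
    - {"gripper":0,"x":0,"y":0,"z":-5.5,"roll":6}
    - {"gripper":0,"x":0,"y":0,"z":-5.5,"roll":6}
    - {"gripper":0,"x":0,"y":0,"z":0,"roll":5.4}

```text
time_s: 7.85
eef_pos: [0.6204, -0.2708, 0.3776]
eef_rot: [-0.001, 0.735, -0.678, 0.005]
wrist_force: [0.1, 0.1, -0.8]
opening: 0.593
```

Emit:
move_arm:
  moves:
    - {"gripper":0,"x":-5.27,"y":1.01,"z":0,"roll":0}
    - {"gripper":0,"x":-5.27,"y":1.01,"z":0,"roll":0}
    - {"gripper":0,"x":-5.27,"y":1.01,"z":0,"roll":0}
    - {"gripper":0,"x":-5.27,"y":1.01,"z":0,"roll":0}
    - {"gripper":0,"x":-5.27,"y":1.01,"z":0,"roll":0}

```text
time_s: 8.48
eef_pos: [0.5462, -0.0101, 0.3706]
eef_rot: [0.0, 0.736, -0.677, -0.0]
wrist_force: [0.9, 0.2, -0.8]
opening: 0.597
```

Emit:
move_arm:
  moves:
    - {"gripper":0,"x":-5.27,"y":1.01,"z":0,"roll":0}
    - {"gripper":0,"x":-5.27,"y":1.01,"z":0,"roll":0}
    - {"gripper":0,"x":-5.27,"y":1.01,"z":0,"roll":0}
    - {"gripper":0,"x":-5.27,"y":1.01,"z":0,"roll":0}
    - {"gripper":0,"x":0,"y":0,"z":0,"roll":0}

```text
time_s: 9.1
eef_pos: [0.4879, 0.198, 0.3706]
eef_rot: [0.0, 0.737, -0.675, -0.001]
wrist_force: [1.1, -0.5, -1.1]
opening: 0.594
```

Emit:
move_arm:
  moves:
    - {"gripper":0,"x":0,"y":0,"z":0,"roll":0}
    - {"gripper":0,"x":0,"y":0,"z":0,"roll":0}

```text
time_s: 9.35
eef_pos: [0.4899, 0.1939, 0.371]
eef_rot: [0.0, 0.735, -0.678, 0.0]
wrist_force: [0.6, 0.1, -1.2]
opening: 0.596
```

```bash
python3 - <<'E'
from h import *
import pickle
c=cam("wrist"); save("w5.png",c["img"]); pickle.dump(c,open("w5.pkl","wb")); o=ctrl.get_obs()
print(T().round(4),o["wrist_force"],o["opening"],proj(c,[.633,.256,.08]))
E
```

```text
[[ 8.050e-02 -9.968e-01 -2.000e-04  4.900e-01]
 [-9.968e-01 -8.050e-02 -2.000e-04  1.939e-01]
 [ 2.000e-04  2.000e-04 -1.000e+00  3.710e-01]
 [ 0.000e+00  0.000e+00  0.000e+00  1.000e+00]] [ 1.05426528 -0.09905701 -0.73804195] 0.5950696417716835 (np.float64(241.01998004061494), np.float64(-33.36779067668644))
```

View pics/w5.png

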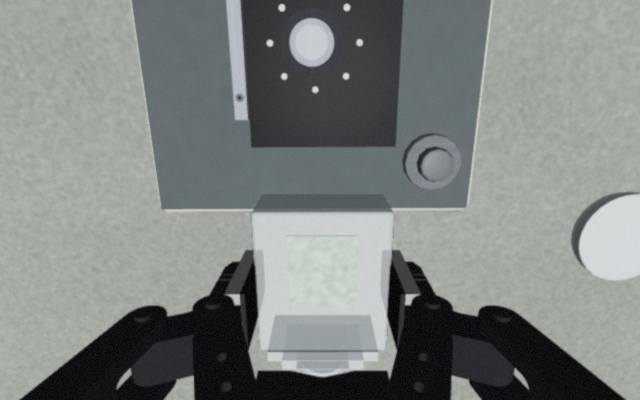

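The wrist view shows the flask held squarely (322,270), the imager front edge (162,209)–(467,207), the near end of the long rail (240,120), and the button up at (433,160). I'll refine the yaw from the glass and front edges.

```bash
python3 - <<'E'
from h import *
import pickle
c=pickle.load(open("w5.pkl","rb")); g=cv2.GaussianBlur(cv2.cvtColor(c["img"],cv2.COLOR_RGB2GRAY),(3,3),0).astype(float)
t=T(); tx=np.degrees(np.arctan2(t[1,0],t[0,0])); print("tool x ang",tx)
def fit(pts,z):
    P=np.array([ray(c,u,v,z)[:2] for u,v in pts]); 
    vx,vy,x0,y0=cv2.fitLine(P.astype(np.float32),cv2.DIST_HUBER,0,.001,.001).ravel()
    a=np.degrees(np.arctan2(vy,vx)); res=np.abs((P-[x0,y0])@[-vy,vx]); return a,np.median(res)*1000,P.mean(0)
def col(us,v0,v1): # strongest vertical gradient per column, subpixel
    o=[]
    for u in us:
        d=np.diff(g[v0:v1,u]); i=np.argmax(np.abs(d)); w=np.abs(d[max(i-2,0):i+3]); o.append((u,v0+.5+(np.arange(max(i-2,0),max(i-2,0)+len(w))*w).sum()/w.sum()))
    return o
def row(vs,u0,u1):
    o=[]
    for v in vs:
        d=np.diff(g[v,u0:u1]); i=np.argmax(np.abs(d)); w=np.abs(d[max(i-2,0):i+3]); o.append((u0+.5+(np.arange(max(i-2,0),max(i-2,0)+len(w))*w).sum()/w.sum(),v))
    return o
print("glass front",fit(col(range(256,392),138,156),.08))
print("glass right",fit(row(range(5,140),386,412),.08))
print("glass left",fit(row(range(5,140),244,258),.08))
print("deck front L",fit(col(list(range(168,245)),198,208),.08), "LR",fit(col(list(range(168,245))+list(range(400,460)),198,208),.08))
print("deck left",fit(row(range(5,200),128,170),.08)); print("deck right",fit(row(range(5,195),462,498),.08))
zb=t[2,3]-.1769+.025
print("flask base top edge",fit(col(range(262,385),204,218),zb),"left",fit(row(range(215,245),246,266),zb),"right",fit(row(range(215,245),380,400),zb))
print("railend in", ray(c,247,120,.086), "rail tool", t[:3,:3].T@(ray(c,247,120,.086)-t[:3,3]))
E
```

```text
tool x ang -85.38201921228904
glass front (np.float32(-85.04741), np.float64(0.03298836551215822), array([0.5236357 , 0.19440672]))
glass right (np.float32(5.0061564), np.float64(0.028296231989817393), array([0.57810557, 0.14702923]))
glass left (np.float32(3.199271), np.float64(0.4065744791486198), array([0.56947146, 0.25123115]))
deck front L (np.float32(-85.37369), np.float64(0.0979131231005518), array([0.47088947, 0.27999413])) LR (np.float32(-85.29891), np.float64(0.054156040006346134), array([0.47699569, 0.20548586]))
deck left (np.float32(5.027216), np.float64(0.05396351654279299), array([0.54286862, 0.32080593]))
deck right (np.float32(4.9982634), np.float64(0.08807820871045062), array([0.56385952, 0.08879453]))
flask base top edge (np.float32(-85.20176), np.float64(0.00728535553460055), array([0.52152903, 0.1950922 ])) left (np.float32(4.9207354), np.float64(0.05602116452639474), array([0.51262313, 0.21989829])) right (np.float32(4.428112), np.float64(0.06887218188623037), array([0.51674563, 0.16977581]))
railend in [0.53858751 0.24900737 0.086     ] rail tool [-0.05109034 -0.05296672  0.28500143]
```

The imager yaw is about 5.0° and the flask about 4.8°. I'll roll −0.2°, move to staging about 13 mm from each rail, and descend.

Emit:
move_arm:
  moves:
    - {"gripper":0,"x":-0.5,"y":-5.15,"z":0,"roll":-0.2}
    - {"gripper":0,"x":-0.5,"y":-5.15,"z":0,"roll":0}
    - {"gripper":0,"x":0,"y":0,"z":5,"roll":0}
    - {"gripper":0,"x":0,"y":0,"z":4.5,"roll":0}
    - {"gripper":0,"x":0,"y":0,"z":1.3,"roll":0}

```text
time_s: 10.02
eef_pos: [0.5903, 0.2122, 0.2594]
eef_rot: [0.003, 0.736, -0.677, -0.002]
wrist_force: [-1.1, 0.2, -0.4]
opening: 0.598
```

Emit:
move_arm:
  moves:
    - {"gripper":0,"x":0,"y":0,"z":0,"roll":0}
    - {"gripper":0,"x":0,"y":0,"z":0,"roll":0}
    - {"gripper":0,"x":0,"y":0,"z":0,"roll":0}

```text
time_s: 10.4
eef_pos: [0.5921, 0.2138, 0.2655]
eef_rot: [-0.001, 0.737, -0.676, 0.001]
wrist_force: [0.2, -0.3, -0.5]
opening: 0.594
```

```bash
cat > st.py <<'E'
from h import *
f=[]
for i in range(1): o=ctrl.get_obs()
t=T(); ps=np.radians(5.0); Rm=np.array([[np.cos(ps),np.sin(ps)],[-np.sin(ps),np.cos(ps)]])
print("t",o["time_s"],"z",t[2,3].round(5),"corner mm",(Rm@(t[:2,3]-[.6332,.2565])*1000).round(2),"F imager",(Rm@o["wrist_force"][:2]).round(2),o["wrist_force"][2].round(2),"torque",o["torque"].round(3),"xang",np.degrees(np.arctan2(t[1,0],t[0,0])).round(2),"tilt",(np.degrees(t[2,:2])).round(2),"open",o["opening"].round(3))
E
python3 st.py
```

```text
Traceback (most recent call last):
  File "st.py", line 5, in <module>
    print("t",o["time_s"],"z",t[2,3].round(5),"corner mm",(Rm@(t[:2,3]-[.6332,.2565])*1000).round(2),"F imager",(Rm@o["wrist_force"][:2]).round(2),o["wrist_force"][2].round(2),"torque",o["torque"].round(3),"xang",np.degrees(np.arctan2(t[1,0],t[0,0])).round(2),"tilt",(np.degrees(t[2,:2])).round(2),"open",o["opening"].round(3))
                                                                                                                                                                                                                                                                                                                 ^^^^^^^^^^^^^^^^^^
AttributeError: 'float' object has no attribute 'round'
```

Emit:
move_arm:
  moves:
    - {"gripper":0,"x":0,"y":0,"z":0.4,"roll":0}
    - {"gripper":0,"x":0,"y":0,"z":0.2,"roll":0}
    - {"gripper":0,"x":0,"y":0,"z":0.1,"roll":0}
    - {"gripper":0,"x":0,"y":0,"z":0,"roll":0}
    - {"gripper":0,"x":0,"y":0,"z":0,"roll":0}

```text
time_s: 11.02
eef_pos: [0.5915, 0.2138, 0.2569]
eef_rot: [-0.0, 0.737, -0.676, 0.0]
wrist_force: [-0.9, -0.4, 6.0]
opening: 0.596
```

```bash
sed -i 's/o\["opening"\].round(3)/o["opening"]/' st.py; python3 st.py
```

```text
t 11.025 z 0.25689 corner mm [-45.22 -38.89] F imager [-0.96 -0.35] 6.02 torque [-0.106  0.237  0.016] xang -85.06 tilt [-0.   -0.06] open 0.59643442298571
```

Emit:
move_arm:
  moves:
    - {"gripper":0,"x":0,"y":0,"z":-0.05,"roll":0}
    - {"gripper":0,"x":-0.4,"y":-0.4,"z":0,"roll":0}
    - {"gripper":0,"x":-0.4,"y":-0.4,"z":0,"roll":0}
    - {"gripper":0,"x":-0.3,"y":-0.3,"z":0,"roll":0}
    - {"gripper":0,"x":0,"y":0,"z":0,"roll":0}

```text
time_s: 11.65
eef_pos: [0.6018, 0.2261, 0.2569]
eef_rot: [-0.001, 0.737, -0.676, 0.0]
wrist_force: [1.1, 0.8, 5.1]
opening: 0.594
```

```bash
python3 st.py
```

```text
t 11.65 z 0.25689 corner mm [-33.97 -27.5 ] F imager [1.14 0.73] 5.11 torque [ 0.041 -0.107 -0.028] xang -85.05 tilt [-0.03 -0.07] open 0.5936604564610428
```

Emit:
move_arm:
  moves:
    - {"gripper":0,"x":0,"y":-0.1,"z":-0.03,"roll":0}
    - {"gripper":0,"x":0,"y":-0.1,"z":0,"roll":0}
    - {"gripper":0,"x":0,"y":-0.05,"z":0,"roll":0}
    - {"gripper":0,"x":0,"y":0,"z":0,"roll":0}

```text
time_s: 12.15
eef_pos: [0.6038, 0.2257, 0.2569]
eef_rot: [0.0, 0.737, -0.676, -0.0]
wrist_force: [-0.5, -0.1, 3.5]
opening: 0.595
```

```bash
python3 st.py
```

```text
t 12.15 z 0.2569 corner mm [-32.  -28.1] F imager [-0.45 -0.01] 3.5 torque [-0.002  0.185 -0.017] xang -85.08 tilt [0.   0.01] open 0.5952602624097804
```

Emit:
move_arm:
  moves:
    - {"gripper":0,"x":0,"y":-0.08,"z":0,"roll":0}
    - {"gripper":0,"x":0,"y":-0.08,"z":0,"roll":0}
    - {"gripper":0,"x":0,"y":0,"z":0,"roll":0}
    - {"gripper":0,"x":0,"y":0,"z":0,"roll":0}

```text
time_s: 12.65
eef_pos: [0.6051, 0.2259, 0.2569]
eef_rot: [0.001, 0.737, -0.676, -0.0]
wrist_force: [-2.9, -1.1, 5.5]
opening: 0.593
```

```bash
python3 st.py
```

```text
t 12.65 z 0.2569 corner mm [-30.67 -28.04] F imager [-2.97 -0.8 ] 5.52 torque [-0.135  0.464 -0.046] xang -85.07 tilt [0.01 0.07] open 0.5932238826501518
```

Emit:
move_arm:
  moves:
    - {"gripper":0,"x":-0.1,"y":-0.02,"z":0,"roll":0}
    - {"gripper":0,"x":-0.1,"y":0,"z":0,"roll":0}
    - {"gripper":0,"x":-0.05,"y":0,"z":0,"roll":0}
    - {"gripper":0,"x":0,"y":0,"z":0,"roll":0}

```text
time_s: 13.15
eef_pos: [0.605, 0.2281, 0.2569]
eef_rot: [0.001, 0.737, -0.676, -0.0]
wrist_force: [-4.5, -2.2, 6.3]
opening: 0.593
```

```bash
python3 st.py
```

```text
t 13.15 z 0.25689 corner mm [-30.56 -25.82] F imager [-4.69 -1.78] 6.3 torque [-0.302  0.528 -0.088] xang -85.08 tilt [0.04 0.1 ] open 0.5934925430377342
```

Emit:
move_arm:
  moves:
    - {"gripper":0,"x":-0.08,"y":-0.05,"z":-0.03,"roll":0}
    - {"gripper":0,"x":-0.05,"y":0,"z":0,"roll":0}
    - {"gripper":0,"x":0,"y":0,"z":0,"roll":0}
    - {"gripper":0,"x":0,"y":0,"z":0,"roll":0}

```text
time_s: 13.65
eef_pos: [0.6051, 0.2293, 0.2569]
eef_rot: [0.001, 0.737, -0.676, -0.001]
wrist_force: [-5.6, -3.3, 5.7]
opening: 0.593
```

```bash
python3 st.py
```

```text
t 13.65 z 0.25693 corner mm [-30.34 -24.61] F imager [-5.86 -2.8 ] 5.69 torque [-0.383  0.751 -0.073] xang -85.08 tilt [0.05 0.17] open 0.5934135267175857
```

Emit:
move_arm:
  moves:
    - {"gripper":0,"x":-0.08,"y":0,"z":-0.02,"roll":0}
    - {"gripper":0,"x":-0.05,"y":0,"z":0,"roll":0}
    - {"gripper":0,"x":0,"y":0,"z":0,"roll":0}
    - {"gripper":0,"x":0,"y":0,"z":0,"roll":0}

```text
time_s: 14.15
eef_pos: [0.6051, 0.2301, 0.2569]
eef_rot: [0.002, 0.737, -0.676, -0.0]
wrist_force: [-4.4, -6.1, 5.5]
opening: 0.59
```

```bash
python3 st.py
```

```text
t 14.15 z 0.25695 corner mm [-30.29 -23.9 ] F imager [-4.92 -5.7 ] 5.45 torque [-0.874  0.707 -0.061] xang -85.09 tilt [0.12 0.18] open 0.5902060457660564
```

Emit:
move_arm:
  moves:
    - {"gripper":0,"x":-0.05,"y":-0.06,"z":0,"roll":0}
    - {"gripper":0,"x":-0.05,"y":-0.06,"z":0,"roll":0}
    - {"gripper":0,"x":0,"y":-0.04,"z":0,"roll":0}
    - {"gripper":0,"x":0,"y":0,"z":0,"roll":0}
    - {"gripper":0,"x":0,"y":0,"z":0,"roll":0}

```text
time_s: 14.78
eef_pos: [0.6057, 0.2305, 0.2569]
eef_rot: [0.004, 0.737, -0.676, -0.001]
wrist_force: [-10.9, -10.2, 10.8]
opening: 0.596
```

```bash
python3 st.py
```

```text
t 14.775 z 0.25694 corner mm [-29.63 -23.53] F imager [-11.71  -9.18] 10.76 torque [-1.498  1.57  -0.184] xang -85.08 tilt [0.22 0.41] open 0.5960693411851559
```

Emit:
move_arm:
  moves:
    - {"gripper":0,"x":-0.03,"y":0,"z":-0.04,"roll":0}
    - {"gripper":0,"x":0,"y":0,"z":0,"roll":0}
    - {"gripper":0,"x":0,"y":0,"z":0,"roll":0}
    - {"gripper":0,"x":0,"y":0,"z":0,"roll":0}

```text
time_s: 15.28
eef_pos: [0.6057, 0.2305, 0.257]
eef_rot: [0.004, 0.737, -0.676, -0.001]
wrist_force: [-9.7, -9.6, 9.4]
opening: 0.597
```

```bash
python3 st.py; python3 - <<'E'
from h import *
import pickle
c=cam("wrist"); pickle.dump(c,open("w6.pkl","wb")); s=cam("side"); a=c["img"]
b=cv2.resize(s["img"][125:195,260:350],(480,373),interpolation=cv2.INTER_CUBIC)
save("w6.png",np.vstack([cv2.resize(a[60:400],(480,255)),b[:340]]))
E
```

```text
t 15.275 z 0.25698 corner mm [-29.61 -23.46] F imager [-10.5   -8.68] 9.4 torque [-1.691  1.573 -0.068] xang -85.09 tilt [0.25 0.42] open 0.5967376058432332
```

View pics/w6.png

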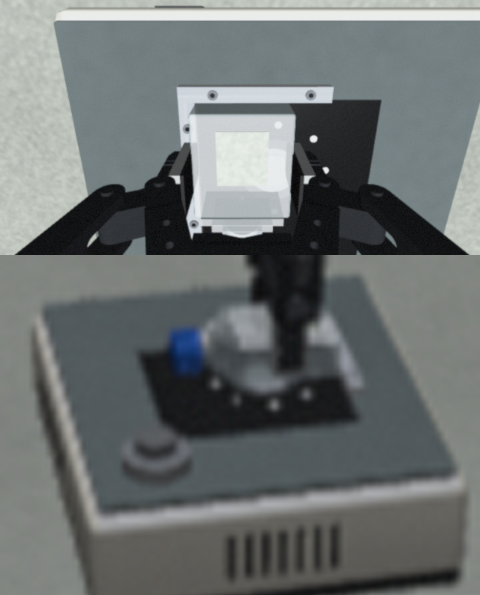

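The flask sits in the corner over the glass. Its base is at the short rail (wrist crop 255,98), its side at the long rail (185,150), and its cap points out. The button is up. Now I'll check squareness, trim the downforce, and add some push on both rails.

Emit:
move_arm:
  moves:
    - {"gripper":0,"x":-0.04,"y":-0.02,"z":-0.04,"roll":0}
    - {"gripper":0,"x":-0.03,"y":0,"z":0,"roll":0}
    - {"gripper":0,"x":0,"y":0,"z":0,"roll":0}
    - {"gripper":0,"x":0,"y":0,"z":0,"roll":0}
    - {"gripper":0,"x":0,"y":0,"z":0,"roll":0}

```text
time_s: 16.0
eef_pos: [0.6058, 0.2308, 0.2571]
eef_rot: [0.005, 0.737, -0.676, -0.001]
wrist_force: [-9.9, -12.5, 7.1]
opening: 0.594
```

```bash
python3 st.py; python3 - <<'E'
from h import *
c=cam("wrist"); im=c["img"]; g=cv2.GaussianBlur(cv2.cvtColor(im,cv2.COLOR_RGB2GRAY),(3,3),0).astype(float)
def line(us,v0,v1,z):
    o=[]
    for u in us:
        d=np.abs(np.diff(g[v0:v1,u])); i=d.argmax(); s=slice(max(i-2,0),i+3); k=np.arange(len(d))[s]; o.append((u,v0+.5+(k*d[s]).sum()/d[s].sum()))
    P=np.array([ray(c,u,v,z)[:2] for u,v in o]).astype(np.float32); vx,vy,x0,y0=cv2.fitLine(P,cv2.DIST_HUBER,0,.001,.001).ravel()
    r=np.abs((P-[x0,y0])@[-vy,vx]); return np.degrees(np.arctan2(vy,vx)),np.median(r)*1000,np.mean([q[1] for q in o])
print("rail outer",line(range(245,435),168,182,.086)); print("flask top edge",line(range(262,385),206,220,.105)); print("flask low/near edge",line(range(262,385),192,205,.08))
print([ctrl.camera("top") is None or np.round(ctrl.get_obs()["wrist_force"],1).tolist() for _ in range(5)])
E
```

```text
t 16.0 z 0.25706 corner mm [-29.49 -23.24] F imager [-10.98 -11.54] 7.14 torque [-2.013  1.493 -0.1  ] xang -85.09 tilt [0.3  0.46] open 0.5942588468494172
rail outer (np.float32(-85.04379), np.float32(0.008441976), np.float64(175.56581355116742))
flask top edge (np.float32(-85.079956), np.float32(0.006190253), np.float64(211.8815738331562))
flask low/near edge (np.float32(-84.98685), np.float32(0.013218954), np.float64(197.14465784674852))
[[-9.4, -12.6, 7.6], [-10.5, -13.4, 9.3], [-9.8, -13.0, 8.8], [-10.4, -12.6, 7.8], [-10.1, -13.2, 8.5]]
```

It's square to within 0.05°, and the forces are steady at about 11 N and 12 N with about 8 N down. Handing in.

```bash
python3 -c "
from bench import ctrl
print(ctrl.hand_in())"
```

```text
the job is handed in; nothing more can be done
None
```

The job is done and handed in at about 16 s. I pressed the wake button and let it come back up. I then laid the small clear flask over the glass and left it gripped and pressed into the corner of both rails, cap pointing out. I didn't touch the other labware.

**Button:** It went down the full 6 mm and bottomed at 25 N. Later pictures show it back up.

**Fit in the corner:** The flask's base edge and the short rail agree to about 0.05°. The measured push was about 11 N towards the short rail and 12 N towards the long rail, steady over five readings. I set both slightly above 10 N because friction takes some of the push; the force on the rails themselves can't be measured directly.

**Not quite ideal:**
- **Downforce:** The flask was still held down with about 8 N, more than I wanted.
- **Tilt:** The tool leaned about 0.5° under the push.
- **Position:** The arm's reading ended 2–3 mm past the corner position I had estimated from the images. That fits the 2 mm calibration and the arm's flex, so I judged contact by force instead.

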